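# Swing the stowed magnifier over the blue block

### The arm

A 6-joint arm with a two-finger parallel gripper is mounted at the origin on a cart in front of the work surface, level with it; the furniture and walls round the work are solid. World frame = base frame: x ahead of the robot, y to its left, z up, the work surface at z = 0. Lengths are in mm, angles in rad, forces in N, time in s.
With the tool pointing down it reaches from about 350 to 975 mm from the base axis. Payload 7.1 kg.
Tool frame: the origin (TCP) lies between the finger pads; the fingertips stand 19 mm ahead of it and the grasp point (between the pads) is the TCP (ctrl.finger_overhang is the distance from the TCP to the fingertips, in mm); z points along the fingers, y is the line along which they close (so a half turn about z gives the same grasp; the last joint's range is limited). The gripper opens to 88 mm and grips with 3 to 60 N. Pads are 20 mm wide; open, the fingers measure 115 mm over their backs; the gripper's body (75 mm by 178 mm) begins 61 mm behind the grasp point.
Start: joints at [1.249, 0.423, 1.63, -0, 1.089, -0.019], TCP at [186.339, 596.559, 241.675] pointing down, gripper open.
Joint ranges: [-3, 3], [-0.9, 2.11], [0.09, 2.58], [-1.31, 4.45], [0.11, 2.69], [-2.54, 2.54]. Speed limits (rad/s): [2.39, 2.39, 3.01, 3.14, 3.14, 3.14].

### API

Orientations are given as a rotation vector (axis times angle).
In Python, from workcell import ctrl gives the robot as it stands. The module is installed in compiled form; this text tells all that it offers.
- The arm moves only by the tool arm_command, never from a script. Its argument "rows" is one flat list of numbers, 7 for each row, row after row: the turn, a rotation vector about the tool's x, y, z scaled (see below), then the shift along the tool's x, y, z scaled (see below), then the opening, from -1 (shut) to 1 (fully open). A call has 1 to 5 rows; each row is the pose to reach, as a shift and turn from the pose commanded when the call began, along the tool's axes at that moment, turning the shorter way round; what a row does not reach only later rows make up. The controller multiplies each number of a shift by 80 mm and each number of a turn by 180 degrees. A row lasts 1/10 s, in which the tool goes at most 50 mm and 8.59 degrees, less where a joint would pass 70% of its speed; a pose out of reach is approached as far as the arm can. A call with a number of a shift or a turn outside -1 to 1 is refused whole. A call with a gripper value outside its range is refused whole. The fingers move at their own pace and stop on an object; the grip force is fixed at half the most. Time passes only in rows, so rows that repeat a pose let the fingers close. It gives the time, the measured TCP pose, the force, the opening and the grip force at its end, in the units of the state.
- ctrl.get_obs(): the state, without advancing time (a new reading comes with each control period).
- ctrl.get_image(name): name is "scene" or "top"; returns (picture, depth): 480x640x3 uint8, red, green, blue; 480x640 float32, mm along the optical axis (not along the pixel's ray), 0 where there is no reading.
- ctrl.camera_params(name): a dict with "camera_matrix" (3x3 intrinsics, pixels), "world_to_cam" (4x4, takes a point from world to camera coordinates). Camera axes: x right, y down, z forward; pixel columns grow to the right and rows downward; lengths in mm; the calibration is good to about 2 mm. A picture is of the moment at which its call begins. camera_params takes no time and is no camera call.
- ctrl.close_job(): hands the job in; it is judged then, once.
The state is a dict: "t": time; "qpos": joint angles; "qvel": joint speeds; "joint_torque": joint torques, N m; "ee_pos": TCP position; "orientation": TCP orientation; "ft_force": force on the tool from outside, world axes, zero at the start; "moment": the same for the moment, N m; "width": finger opening in mm; "grasp_force": force on a finger pad.
Only numpy, scipy, OpenCV 4.12 (cv2) and the standard library are available. Lean on these libraries where they do the work, as an engineer would, in place of code of your own. Each camera call takes 0.05 s, during which the arm holds its last target. There are 200 camera calls.

### The job

The bench magnifier is stowed under the riser shelf with its bar snapped into the orange spring clip. Pull the bar forward out of the clip, swing the stiff arm out until the lens stands centred over the tissue block on the blue cassette, and fold the lens head right down to its level stop. Let go so that it stays there, and leave the blocks and the other loose things on the bench where they are.

Things in the scene. Friction and masses are not known exactly. Their poses are not given: they have to be found in the camera images.
- riser: white riser shelf at the back of the bench, fixed, pots and a timer on top. Origin: on the bench, on the axis of the magnifier's upright column. x points away from the robot (square to the shelf's front edge), y to the left along the shelf, z up. A 16 mm thick side panel stands under its left end, 58 mm left of the axis, a 16 mm post under the right end at the back
- pivot (a point): the arm's swivel: the point on the column axis at the height of the bar, 130 mm above the bench (black collar of 17 mm radius)
- bar_grip (a point): on the centre line of the magnifier's bar, a level steel round bar of 12 mm diameter, 95 mm from the column axis: a good place to grip it across. The bare bar runs from 20 to 135 mm from the column axis
- lens (a point): centre of the magnifier's round lens (37 mm radius, in a black ring of 44 mm outer radius, 12 mm thick), 200 mm from the column axis when the head is level, 50 mm beyond the head's hinge
- tab (a point): middle of the top face of the orange tab, 26 mm wide, 24 mm long, 6 mm thick, at the far end of the lens ring: 104 mm beyond the head's hinge; push it down to fold the head. Level, this point is 254 mm from the column axis and 133 mm above the bench
- swing (a joint): swing of the arm about the column, rad: 0 stowed in the clip, bar pointing to the riser's -y (right); grows as the bar swings forward (clockwise from above), pointing to the riser's -x at 1.57; stop at 1.25. Clear of the clip beyond about 0.29. The snap takes 10 to 15 N at bar_grip; then the swivel's steady friction is 0.45 N m (5 N at bar_grip). It stays where it is left
- head (a joint): fold of the lens head about a level hinge across the bar's end, 150 mm from the column axis, rad: 0 level and in line with the bar, against its stop; it starts folded up, 0.6 to 0.85. Stiff hinge, about 0.25 N m (2 to 3 N at the tab), stays where it is left
- blue_block_mid (a point): tissue block, 28 x 40 x 11 mm, white wax on a blue cassette, flat on the bench; its centre, 5.5 mm above the bench. The block to look at. The three blocks lie in random order about 22, 38 and 54 degrees of swing from the stowed arm, within 6 mm of the arc swept by the lens centre (200 mm radius, head level)
- green_block_mid (a point): tissue block, 28 x 40 x 11 mm, white wax on a green cassette, flat on the bench; its centre, 5.5 mm above the bench. The three blocks lie in random order about 22, 38 and 54 degrees of swing from the stowed arm, within 6 mm of the arc swept by the lens centre (200 mm radius, head level)
- white_block_mid (a point): tissue block, 28 x 40 x 11 mm, white wax on a white cassette, flat on the bench; its centre, 5.5 mm above the bench. The three blocks lie in random order about 22, 38 and 54 degrees of swing from the stowed arm, within 6 mm of the arc swept by the lens centre (200 mm radius, head level)
- tape_mid (a point): roll of brown tape lying flat, 98 mm across, 48 mm high; its centre, 24 mm above the bench; a bystander
- forceps_mid (a point): steel forceps, 120 mm long, lying flat; their middle; a bystander. Fixed or out of the way round the work stand blue scissors, a pen and a blue slide box (84 mm high) on the right, and an orange wash bottle (210 mm high) left of the riser
- board_edge (a point): lower front edge of the shelf's board, above bar_grip when stowed; 300 mm above the bench, 30 mm (33 with its trim) in front of the column axis. The 16 mm thick, 80 mm deep board runs from 75 mm left to 260 mm right of the column axis and covers the whole stowed magnifier: a gripper must come in from the front, tilted about 30 to 50 degrees from vertical
- clip (a point): centre of the orange spring clip on the stowed bar's line, 45 mm from the column axis, 130 mm above the bench: two sprung jaws, 15 mm wide along the bar, above and below it, open to the front. Behind it an aluminium rail, 30 mm high, runs along the shelf with its face 38 mm behind the stowed bar's centre line, at the bar's height

How it is judged:
By the outcome, as a careful person would: the job done as asked, in the order asked, and still so for the second after the job is handed in, with the robot touching nothing.
It also fails if it takes over 42 s, if anything falls off the work surface, if the arm or the gripper's body presses on something with over 40 N, if the wrist force passes 120 N, or if a joint passes its speed limit or range.

## Working session

There is one attempt and no reset: what is moved stays moved. The work goes in short steps, Python scripts to look and compute and a tool call to move; the robot and the scene stay as the last step left them, time stands still between calls to the robot, and variables do not carry over. Pictures are saved under pics/ and viewed, at most 10 in all, crops included, and the job is handed in when it is done.

Besides the shell and the picture viewer there is one more tool, called after "Request:" by a JSON object that holds its "op" and its "data", one argument or row to a line. arm_command: Moves the arm, as the interface text tells. Shifts and turns lie within -1 to 1; 1 stands for 80 mm of shift or 180 degrees of turn. Its arguments: {"type":"object","properties":{"rows":{"type":"array","items":{"type":"number"}}},"required":["rows"]}

```bash
mkdir -p pics
cat > h.py <<'E'
import numpy as np, cv2
from workcell import ctrl
def shot(n,f):
    im,d=ctrl.get_image(n); cv2.imwrite(f'pics/{f}.png',im[:,:,::-1]); np.savez(f'pics/{f}.npz',im=im,d=d); return im,d
def w(n,d,u,v,r=1):
    P=ctrl.camera_params(n);K=P["camera_matrix"];T=np.linalg.inv(P["world_to_cam"])
    a=d[v-r:v+r+1,u-r:u+r+1];z=np.median(a[a>0])
    return (T@np.r_[np.linalg.inv(K)@[u,v,1]*z,1])[:3]
def onplane(n,u,v,h):
    P=ctrl.camera_params(n);K=P["camera_matrix"];T=np.linalg.inv(P["world_to_cam"])
    r=T[:3,:3]@np.linalg.inv(K)@[u,v,1];o=T[:3,3];return o+r*(h-o[2])/r[2]
def px(n,p):
    P=ctrl.camera_params(n);c=P["world_to_cam"]@np.r_[p,1];q=P["camera_matrix"]@c[:3];return q[:2]/q[2]
E
python3 - <<'E'
from h import *
for n in("scene","top"): shot(n,n+"0"); print(np.linalg.inv(ctrl.camera_params(n)["world_to_cam"]).round(2))
print(ctrl.get_obs())
E
```

```text
[[ 8.0000e-01 -3.3000e-01  5.0000e-01  8.8240e+01]
 [-6.0000e-01 -4.5000e-01  6.6000e-01 -4.7617e+02]
 [ 1.0000e-02 -8.3000e-01 -5.6000e-01  6.8938e+02]
 [ 0.0000e+00  0.0000e+00  0.0000e+00  1.0000e+00]]
[[ 1.00000e-01 -9.70000e-01  2.10000e-01  3.14400e+02]
 [-1.00000e+00 -9.00000e-02  2.00000e-02  9.39300e+01]
 [-0.00000e+00 -2.10000e-01 -9.80000e-01  1.15325e+03]
 [ 0.00000e+00  0.00000e+00  0.00000e+00  1.00000e+00]]
{'t': 0.1, 'qpos': array([ 1.24899245e+00,  4.23759294e-01,  1.63060473e+00,  2.31515328e-05,
        1.08862458e+00, -1.89948608e-02]), 'qvel': array([-0.00016204, -0.00224655, -0.00230457, -0.00216182,  0.00124299,
       -0.00136968]), 'joint_torque': array([ 9.08239781e-05, -5.45612454e+01, -2.74325091e+01,  6.44233287e-02,
        1.88053132e-02, -1.11071284e-05]), 'ee_pos': array([186.19092165, 596.11744251, 240.98610071]), 'orientation': array([-4.73813942e-01, -3.10539625e+00,  2.15535936e-03]), 'ft_force': array([-0.10278728,  0.73474385, -0.57203026]), 'moment': array([ 0.01370707, -0.03851368,  0.0722082 ]), 'grasp_force': 0.0, 'width': 87.78798612075485}
```

View pics/scene0.png

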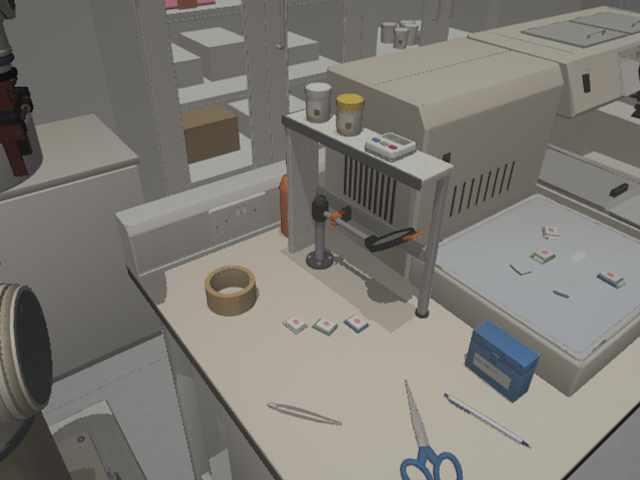

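View pics/top0.png

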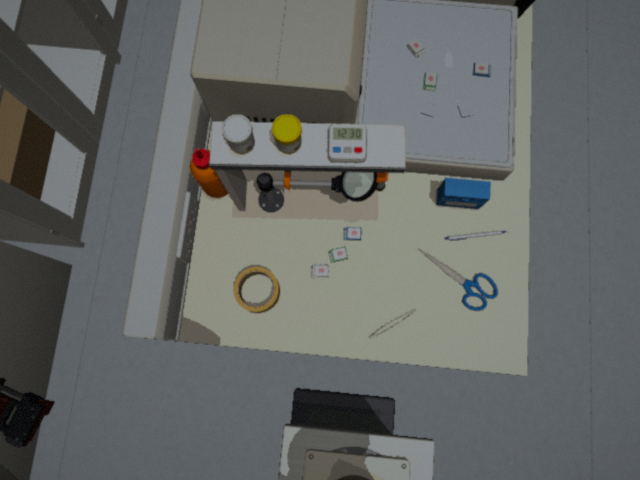

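Scene: the magnifier stands under the shelf with its collar at (320,205), clip at (337,217), lens at (390,240) and blue block at (357,323). Top: collar at (265,182), bar running to (335,184), blue block at (353,233), green at (339,254), white at (320,270).

Run:
```python
from h import *
a=np.load('pics/top0.npz')['im'][150:290,225:415,::-1]; b=np.load('pics/scene0.npz')['im'][150:350,270:470,::-1]
cv2.imwrite('pics/c1.png',cv2.resize(a,None,fx=4,fy=4,interpolation=cv2.INTER_CUBIC))
cv2.imwrite('pics/c2.png',cv2.resize(b,None,fx=3,fy=3,interpolation=cv2.INTER_CUBIC))
```

```text
(no output)
```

View pics/c1.png

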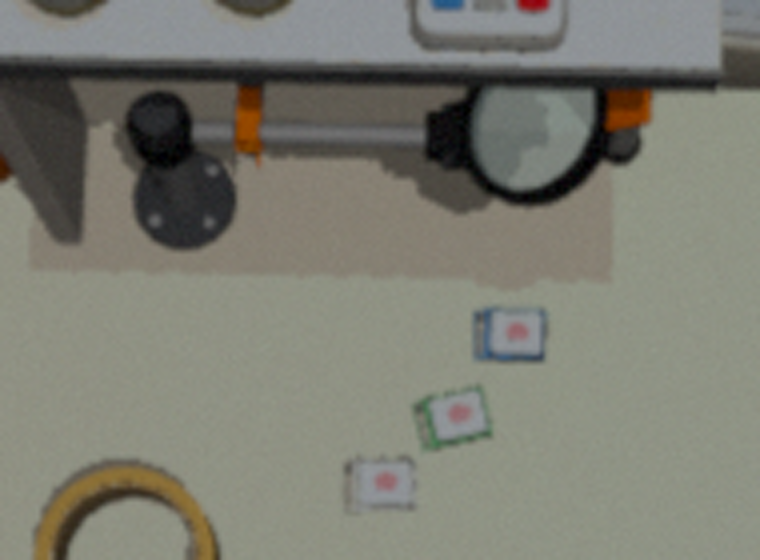

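View pics/c2.png

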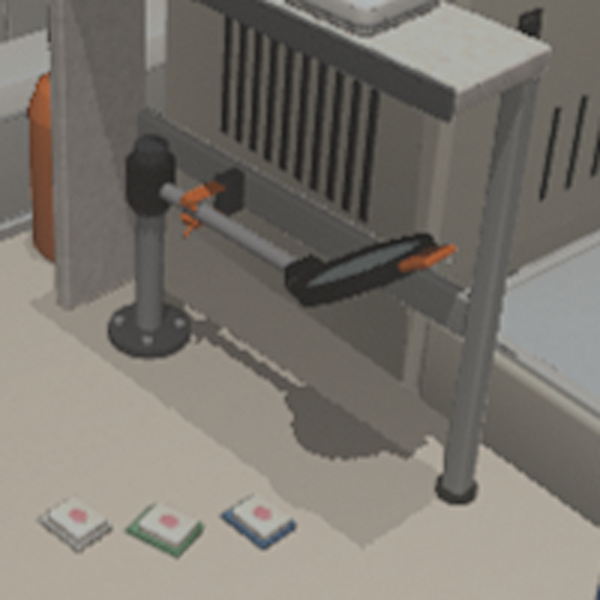

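c1: flange centre (185,200), bar centre line (200,130)–(420,135), blue cassette centre (511,334). c2: flange centre (149,328), bar line (170,190)–(290,257), blue cassette centre (258,521), tab (430,258).

Run:
```python
from h import *
np.set_printoptions(precision=1,suppress=True)
T=lambda x,y:(225+x/4-.4,150+y/4-.4); S=lambda x,y:(270+x/3-.3,150+y/3-.3)
print("flange",onplane("top",*T(185,200),6),onplane("scene",*S(149,328),6))
b0=onplane("top",*T(200,130.5),130);b1=onplane("top",*T(420,135.5),130);print("bar top",b0,b1)
c0=onplane("scene",*S(170,190),130);c1=onplane("scene",*S(290,257),130);print("bar scene",c0,c1)
print("blue",onplane("top",*T(511,334),5.5),onplane("scene",*S(258,521),5.5))
for n,p in(("green",(453,418)),("white",(380,485))):print(n,onplane("top",*T(*p),5.5))
d=np.load('pics/top0.npz')['d']
for p in((250,130),(330,133),(400,135)): u,v=map(round,T(*p));print("depthbar",w("top",d,u,v,0))
# shelf front edge top (z=316)
print("edge",onplane("top",*T(0,66),316),onplane("top",*T(715,80),316), onplane("top",*T(0,60),316))
for nm in ("top","scene"):
  d=np.load(f'pics/{nm}0.npz')['d']
  if nm=="scene":
    for p in((230,226),(265,245),(420,261),(443,255)): u,v=map(round,S(*p));print(w(nm,d,u,v,0))
```

```text
flange [636.8 243.1   6. ] [638.6 243.6   6. ]
bar top [639.8 223.6 130. ] [648.  110.3 130. ]
bar scene [642.1 226.8 130. ] [654.6 119.7 130. ]
blue [576.4  49.9   5.5] [574.6  47.    5.5]
green [525.   78.3   5.5]
white [483.3 115.4   5.5]
depthbar [637.9 196.6 144.9]
depthbar [643.2 156.6 134.1]
depthbar [646.2 119.7 135.7]
edge [601. 288. 316.] [623.9 -15.  316. ] [603.6 288.4 316. ]
[640.6 163.4 135.6]
[646.3 134.6 135.1]
[642.6   2.7 196.3]
[655.4  -0.7 197.1]
```

```bash
cat >> h.py <<'E'
from scipy.spatial.transform import Rotation as R, Slerp
np.set_printoptions(precision=3,suppress=True)
AX=np.array([638.,243.3]); YAW=np.arctan2(.0754,.997)
E=np.array([np.cos(YAW),np.sin(YAW),0]);L=np.array([-np.sin(YAW),np.cos(YAW),0]);K=np.array([0,0,1.])
def rw(x,y,z): return np.r_[AX,0]+x*E+y*L+z*K          # riser -> world
def ori(tilt,sw=0,spin=0):                             # tool x left, y fwd/up, z fwd/down, turned by swing
    t=np.radians(tilt); M=np.c_[L,np.cos(t)*E+np.sin(t)*K,np.sin(t)*E-np.cos(t)*K]
    return R.from_rotvec([0,0,-sw])*R.from_matrix(M)*R.from_euler('z',spin)
def arm(r,sw,h=130): return rw(-r*np.sin(sw),-r*np.cos(sw),h)
def chain(targets,start=None):                         # prints scaled rows between successive poses
    o=ctrl.get_obs(); p,q=(o["ee_pos"],R.from_rotvec(o["orientation"])) if start is None else start
    for P,Q in targets:
        row=np.r_[(q.inv()*Q).as_rotvec()/np.pi,q.inv().apply(P-p)/80]; row=row.round(3)
        print(row, "BAD" if abs(row).max()>1 else "")
        p,q=p+q.apply(row[3:]*80),q*R.from_rotvec(row[:3]*np.pi)
def line(P,Q,n,start=None):
    o=ctrl.get_obs(); p,q=(o["ee_pos"],R.from_rotvec(o["orientation"])) if start is None else start
    s=Slerp([0,1],R.concatenate([q,Q])); return [(p+(P-p)*f,s(f)) for f in np.arange(1,n+1)/n]
E
python3 - <<'E'
from h import *
Q=ori(50);G=arm(95,0);P=G-120*Q.as_matrix()[:,2];print(G,P)
chain(line(P,Q,6))
E
```

```text
[645.164 148.571 130.   ] [553.501 141.638 207.135]
[-0.041 -0.027  0.059 -1.013 -0.675  0.071] BAD
[-0.04  -0.028  0.059 -1.114 -0.488  0.087] BAD
[-0.041 -0.027  0.059 -1.177 -0.289  0.139] BAD
[-0.041 -0.028  0.059 -1.197 -0.09   0.216] BAD
[-0.04  -0.027  0.059 -1.172  0.095  0.321] BAD
[-0.041 -0.028  0.059 -1.107  0.26   0.44 ] BAD
```

Run:
```python
from h import *
Q=ori(50);G=arm(95,0);P=G-120*Q.as_matrix()[:,2]
chain(line(P,Q,8))
```

```text
[-0.03  -0.021  0.044 -0.76  -0.507  0.054] 
[-0.031 -0.02   0.045 -0.818 -0.402  0.062] 
[-0.03  -0.021  0.044 -0.864 -0.291  0.082] 
[-0.031 -0.02   0.044 -0.889 -0.178  0.118] 
[-0.03  -0.021  0.044 -0.897 -0.069  0.162] 
[-0.031 -0.021  0.045 -0.887  0.038  0.22 ] 
[-0.03  -0.02   0.044 -0.859  0.136  0.285] 
[-0.031 -0.021  0.044 -0.813  0.222  0.356]
```

Request:
{"op": "arm_command", "data": {
  "rows": [-0.03,-0.021,0.044,-0.76,-0.507,0.054,0,-0.03,-0.021,0.044,-0.76,-0.507,0.054,0]
}}

```text
t: 0.3
ee_pos: [232.2, 536.6, 235.9]
orientation: [0.673, 2.983, 0.124]
ft_force: [-0.4, 0.4, 0.2]
width: 75.1
grasp_force: 0.0
```

Request:
{"op": "arm_command", "data": {
  "rows": [-0.031,-0.02,0.045,-0.818,-0.402,0.062,0,-0.031,-0.02,0.045,-0.818,-0.402,0.062,0]
}}

```text
t: 0.5
ee_pos: [278.2, 479.2, 231.9]
orientation: [0.86, 2.847, 0.251]
ft_force: [0.3, 0.0, -0.3]
width: 59.3
grasp_force: 0.0
```

Request:
{"op": "arm_command", "data": {
  "rows": [-0.03,-0.021,0.044,-0.864,-0.291,0.082,0,-0.03,-0.021,0.044,-0.864,-0.291,0.082,0]
}}

```text
t: 0.7
ee_pos: [323.9, 422.5, 227.6]
orientation: [1.027, 2.695, 0.364]
ft_force: [0.2, 0.3, -0.3]
width: 45.0
grasp_force: 0.0
```

Request:
{"op": "arm_command", "data": {
  "rows": [-0.031,-0.02,0.044,-0.889,-0.178,0.118,0,-0.031,-0.02,0.044,-0.889,-0.178,0.118,0]
}}

```text
t: 0.9
ee_pos: [369.6, 366.0, 223.3]
orientation: [1.18, 2.532, 0.475]
ft_force: [-0.5, -0.9, -1.6]
width: 44.4
grasp_force: 0.0
```

Request:
{"op": "arm_command", "data": {
  "rows": [-0.03,-0.021,0.044,-0.897,-0.069,0.162,0,-0.03,-0.021,0.044,-0.897,-0.069,0.162,0]
}}

```text
t: 1.1
ee_pos: [415.9, 311.1, 219.8]
orientation: [1.316, 2.356, 0.576]
ft_force: [1.9, 0.1, -0.2]
width: 43.7
grasp_force: 0.0
```

Request:
{"op": "arm_command", "data": {
  "rows": [-0.031,-0.021,0.045,-0.887,0.038,0.22,0,-0.031,-0.021,0.045,-0.887,0.038,0.22,0,-0.031,-0.021,0.045,-0.887,0.038,0.22,0]
}}

```text
t: 1.4
ee_pos: [462.1, 254.5, 216.5]
orientation: [1.452, 2.166, 0.668]
ft_force: [1.2, -1.4, 0.5]
width: 43.7
grasp_force: 0.0
```

Run:
```python
from h import *
o=ctrl.get_obs();print(o["t"],o["ee_pos"],o["qpos"],o["width"])
Q=ori(50);G=arm(95,0);z=Q.as_matrix()[:,2]
T=line(G-120*z,Q,3); chain(T+line(G-60*z,Q,1,T[-1])+line(G,Q,1,(G-60*z,Q)))
```

```text
1.4 [462.095 254.499 216.521] [ 0.605  0.187  2.258 -1.312  0.234  1.446] 43.690080110647855
[-0.021 -0.013  0.028 -0.567  0.094  0.193] 
[-0.02  -0.014  0.029 -0.549  0.13   0.222] 
[-0.021 -0.014  0.028 -0.525  0.163  0.256] 
[ 0.     0.     0.     0.001 -0.001  0.75 ] 
[ 0.     0.     0.     0.001 -0.001  0.75 ]
```

```bash
cat > k.py <<'E'
from h import *
from scipy.optimize import least_squares
def fk(q,g):
    h,a,b,c,d,e=g
    r1=R.from_euler('z',q[0]);P=lambda t:R.from_euler('y',t)
    Z=R.from_euler
    r2=r1*P(q[1]);r3=r2*P(q[2]);r4=r3*Z('z',q[3]);r5=r4*P(q[4]);r6=r5*Z('z',q[5])
    p=np.array([0,0,h])+r2.apply([0,d,a])+r3.apply([e,0,b])+r6.apply([0,0,c])
    return p,r6
D=[(np.array([1.249,.423759,1.630605,0,1.088625,-.018995]),np.array([186.19,596.12,240.99]),R.from_rotvec([-.473814,-3.105396,.002155])),
(np.array([.605,.187,2.258,-1.312,.234,1.446]),np.array([462.095,254.499,216.521]),R.from_rotvec([1.452,2.166,.668]))]
E
python3 - <<'E'
from k import *
for q,p,r in D: print(fk(q,np.zeros(6))[1].as_matrix(),'\n',r.as_matrix())
s=least_squares(lambda g:np.r_[np.concatenate([fk(q,g)[0]-p for q,p,r in D]),(g[5])*.01],[300,400,400,200,12,0]);print(s.x,s.fun)
E
```

```text
[[-0.298 -0.955 -0.   ]
 [-0.955  0.298 -0.001]
 [ 0.001  0.    -1.   ]] 
 [[-0.954  0.298 -0.   ]
 [ 0.298  0.954 -0.001]
 [ 0.    -0.001 -1.   ]]
[[-0.718 -0.347  0.603]
 [-0.33   0.933  0.145]
 [-0.613 -0.095 -0.784]] 
 [[-0.348  0.717  0.604]
 [ 0.933  0.33   0.145]
 [-0.095  0.614 -0.784]]
[310.64  564.743 483.912 291.213  11.841  77.087] [ 0.055 -0.03  -0.011 -0.019  0.062  0.011  0.771]
```

```bash
cat >> k.py <<'E'
g=least_squares(lambda g:np.r_[np.concatenate([fk(q,g)[0]-p for q,p,r in D]),(g[5])*.01],[300,400,400,200,12,0]).x
lo=np.array([-3,-.9,.09,-1.31,.11,-2.54]);hi=np.array([3,2.11,2.58,4.45,2.69,2.54])
def ik(P,Q,seed):
    def f(q):
        p,r=fk(q,g); return np.r_[(p-P)/100,((r*R.from_euler('z',np.pi/2)).inv()*Q).as_rotvec()]
    s=least_squares(f,np.clip(seed,lo+.01,hi-.01),bounds=(lo,hi)); return s.x,np.linalg.norm(s.fun)
E
python3 - <<'E'
from k import *
for tilt in (30,40,45,50):
  for sw,back in((0,120),(0,0),(.45,0)):
    for sp in (0,np.pi):
     Q=ori(tilt,sw,sp);P=arm(95,sw)-back*Q.as_matrix()[:,2]
     for s in ([.2,.3,1.9,0,.4,0],[.2,.3,1.9,3.1,.4,2.],[.2,.3,1.9,3.1,.4,-2.],[.2,.3,1.9,1.5,.4,-1.5]):
      q,e=ik(P,Q,np.array(s))
      if e<.01: print(tilt,sw,back,round(sp),q,(np.minimum(q-lo,hi-q)).min())
E
```

```text
30 0 120 0 [ 0.268  0.251  2.023 -0.271  0.365  0.421] 0.2547357036074336
30 0 120 0 [ 0.268  0.251  2.023 -0.271  0.365  0.421] 0.2547357034841002
30 0 120 0 [ 0.268  0.251  2.023 -0.271  0.365  0.421] 0.2547357036140291
30 0 0 0 [ 0.246  0.502  1.954 -0.47   0.188  0.611] 0.07797854048240839
30 0 0 0 [ 0.246  0.502  1.954 -0.47   0.188  0.611] 0.07797854048237561
30 0 0 0 [ 0.246  0.502  1.954 -0.47   0.188  0.611] 0.07797854048240167
30 0 0 3 [ 0.246  0.502  1.954 -0.47   0.188 -2.531] 0.009470228372252087
30 0 0 3 [ 0.246  0.502  1.954 -0.47   0.188 -2.531] 0.009470225990934722
30 0.45 0 0 [ 0.396  0.495  1.969 -0.923  0.452  1.57 ] 0.3417442723912074
30 0.45 0 0 [ 0.396  0.495  1.969 -0.923  0.452  1.57 ] 0.34174427240022953
30 0.45 0 3 [ 0.396  0.495  1.969 -0.923  0.452 -1.571] 0.3417442724002269
30 0.45 0 3 [ 0.396  0.495  1.969 -0.923  0.452 -1.571] 0.34174427240002664
40 0 120 0 [ 0.296  0.248  2.167 -1.296  0.146  1.463] 0.013910179724277105
40 0 120 0 [ 0.296  0.248  2.167 -1.296  0.146  1.463] 0.013910182755094924
40 0 120 3 [ 0.296  0.248  2.167 -1.296  0.146 -1.678] 0.
[... 267 characters left out ...]
  3.943  0.165 -0.652] 0.055393428743392856
45 0 120 0 [0.311 0.269 2.233 4.046 0.212 2.416] 0.10155175124065806
45 0 120 3 [ 0.311  0.269  2.233  4.046  0.212 -0.725] 0.10155175124570416
45 0 120 3 [ 0.311  0.269  2.233  4.046  0.212 -0.725] 0.10155175110940932
45 0 0 3 [ 0.268  0.538  2.091  3.623  0.296 -0.327] 0.18617473213552127
45 0 0 3 [ 0.268  0.538  2.091  3.623  0.296 -0.327] 0.186174732135524
50 0 120 3 [ 0.327  0.307  2.294  3.7    0.368 -0.364] 0.2584559595357546
50 0 120 3 [ 0.327  0.307  2.294  3.7    0.368 -0.364] 0.2584559595357563
50 0 0 3 [ 0.275  0.567  2.128  3.505  0.442 -0.202] 0.33215550145912526
50 0 0 3 [ 0.275  0.567  2.128  3.505  0.442 -0.202] 0.33215550148059647
```

Run:
```python
from k import *
A=np.array
for sw,turn in((0,0),(.2,.2),(.4,.4),(.4,.2),(.4,0)):
  Q=ori(50,turn,np.pi); 
  for s in ([.275,.567,2.128,3.5,.44,-.2],[.3,.5,2.1,4.2,.5,-1]):
    q,e=ik(arm(95,sw),Q,A(s)); print(sw,turn,q,e.round(4))
Q=ori(50,0,np.pi);qt,e=ik(arm(95,0)-150*Q.as_matrix()[:,2],Q,A([.327,.3,2.3,3.6,.4,-.3]));print("target",qt,e)
o=ctrl.get_obs();q0=o["qpos"];N=8;T=[]
for f in np.arange(1,N+1)/N:
    q=q0+(qt-q0)*f; q[4]+=.25*np.sin(np.pi*f)
    p,r=fk(q,g); r=r*R.from_euler('z',np.pi/2); T.append((p,r)); print(q,p,r.as_matrix()[:,2])
chain(T)
np.save('qt.npy',qt)
```

```text
0 0 [ 0.275  0.567  2.128  3.505  0.442 -0.202] 0.0
0 0 [ 0.275  0.567  2.128  3.505  0.442 -0.202] 0.0
0.2 0.2 [ 0.385  0.566  2.131  3.993  0.52  -0.436] 0.0
0.2 0.2 [ 0.385  0.566  2.131  3.993  0.52  -0.436] 0.0
0.4 0.4 [ 0.489  0.576  2.102  4.396  0.626 -0.589] 0.0
0.4 0.4 [ 0.489  0.576  2.102  4.396  0.626 -0.589] 0.0
0.4 0.2 [ 0.41   0.557  2.162  4.     0.542 -0.417] 0.0
0.4 0.2 [ 0.41   0.557  2.162  4.     0.542 -0.417] 0.0
0.4 0 [ 0.311  0.546  2.2    3.529  0.494 -0.191] 0.0
0.4 0 [ 0.311  0.546  2.2    3.529  0.494 -0.191] 0.0
target [ 0.344  0.232  2.327  3.799  0.339 -0.454] 2.338071700284523e-15
[ 0.572  0.192  2.266 -0.673  0.343  1.208] [419.517 211.576 179.928] [ 0.442  0.035 -0.896]
[ 0.539  0.198  2.275 -0.034  0.437  0.971] [354.22  220.957 153.445] [ 0.204  0.105 -0.973]
[0.507 0.204 2.284 0.605 0.505 0.733] [314.481 279.73  160.018] [ 0.056  0.346 -0.937]
[0.474 0.209 2.292 1.243 0.537 0.496] [335.307 344.022 199.455] [ 0.118  0.605 -0.788]
[0.442 0.215 2.301 1.882 0.531 0.258] [409.433 362.069 247.744] [ 0.364  0.705 -0.608]
[0.409 0.221 2.31  2.521 0.49  0.021] [492.75  313.541 274.521] [ 0.643  0.577 -0.503]
[ 0.377  0.227  2.319  3.16   0.422 -0.216] [538.327 223.414 264.479] [ 0.794  0.306 -0.525]
[ 0.344  0.232  2.327  3.799  0.339 -0.454] [530.585 139.905 226.418] [ 0.764  0.058 -0.643]
[ 0.068 -0.025  0.127 -0.272 -0.839 -0.041] 
[ 0.083  0.003  0.123  0.082 -0.883 -0.059] 
[ 0.082  0.041  0.117  0.497 -0.731 -0.105] 
[ 0.063  0.076  0.112  0.87  -0.415 -0.169] 
[ 0.03   0.098  0.11   1.105 -0.005 -0.229] BAD
[-0.006  0.104  0.11   1.159  0.398 -0.253] BAD
[-0.035  0.093  0.113  1.034  0.701 -0.22 ] BAD
[-0.054  0.071  0.119  0.787  0.827 -0.149]
```

Run:
```python
from k import *
qt=np.load('qt.npy');q0=ctrl.get_obs()["qpos"];N=8;T=[]
for f in np.arange(1,N+1)/N:
    q=q0+(qt-q0)*f; q[4]+=.12*np.sin(np.pi*f)
    p,r=fk(q,g); T.append((p,r*R.from_euler('z',np.pi/2))); print(q,p)
chain(T)
```

```text
[ 0.572  0.192  2.266 -0.673  0.293  1.208] [424.293 224.853 183.205]
[ 0.539  0.198  2.275 -0.034  0.345  0.971] [375.856 234.9   160.764]
[0.507 0.204 2.284 0.605 0.384 0.733] [349.198 278.492 163.89 ]
[0.474 0.209 2.292 1.243 0.407 0.496] [366.747 324.296 192.131]
[0.442 0.215 2.301 1.882 0.411 0.258] [423.506 335.924 229.298]
[0.409 0.221 2.31  2.521 0.398 0.021] [489.613 296.866 253.828]
[ 0.377  0.227  2.319  3.16   0.372 -0.216] [530.887 220.735 252.341]
[ 0.344  0.232  2.327  3.799  0.339 -0.454] [530.585 139.905 226.418]
[ 0.059 -0.012  0.129 -0.142 -0.717 -0.013] 
[ 0.065  0.008  0.127  0.097 -0.672 -0.02 ] 
[ 0.061  0.034  0.125  0.382 -0.511 -0.047] 
[ 0.046  0.058  0.123  0.651 -0.261 -0.091] 
[ 0.024  0.075  0.121  0.849  0.034 -0.138] 
[ 0.001  0.083  0.119  0.942  0.316 -0.164] 
[-0.023  0.081  0.12   0.928  0.536 -0.159] 
[-0.038  0.071  0.121  0.825  0.656 -0.118]
```

Request:
{"op": "arm_command", "data": {
  "rows": [0.059,-0.012,0.129,-0.142,-0.717,-0.013,0,0.059,-0.012,0.129,-0.142,-0.717,-0.013,0,0.059,-0.012,0.129,-0.142,-0.717,-0.013,0,0.059,-0.012,0.129,-0.142,-0.717,-0.013,0]
}}

```text
t: 1.8
ee_pos: [423.8, 225.6, 183.4]
orientation: [2.01, 1.967, 0.572]
ft_force: [0.1, -0.5, 0.3]
width: 43.9
grasp_force: 0.0
```

Request:
{"op": "arm_command", "data": {
  "rows": [0.065,0.008,0.127,0.097,-0.672,-0.02,0,0.065,0.008,0.127,0.097,-0.672,-0.02,0,0.065,0.008,0.127,0.097,-0.672,-0.02,0,0.065,0.008,0.127,0.097,-0.672,-0.02,0]
}}

```text
t: 2.2
ee_pos: [376.0, 235.9, 161.4]
orientation: [2.56, 1.702, 0.499]
ft_force: [-0.3, -0.6, -0.3]
width: 43.8
grasp_force: 0.0
```

Run:
```python
from h import *
o=ctrl.get_obs();print(o["t"],o["ee_pos"],o["qpos"],o["ft_force"])
```

```text
2.2 [375.98  235.91  161.398] [ 0.542  0.197  2.272 -0.038  0.35   0.973] [-0.261 -0.641 -0.253]
```

Tracks the model well; continue.

Request:
{"op": "arm_command", "data": {
  "rows": [0.061,0.034,0.125,0.382,-0.511,-0.047,0,0.061,0.034,0.125,0.382,-0.511,-0.047,0,0.061,0.034,0.125,0.382,-0.511,-0.047,0,0.061,0.034,0.125,0.382,-0.511,-0.047,0]
}}

```text
t: 2.6
ee_pos: [348.9, 279.0, 164.2]
orientation: [-2.624, -1.132, -0.439]
ft_force: [0.2, 0.5, -0.2]
width: 43.8
grasp_force: 0.0
```

Request:
{"op": "arm_command", "data": {
  "rows": [0.046,0.058,0.123,0.651,-0.261,-0.091,0,0.046,0.058,0.123,0.651,-0.261,-0.091,0,0.046,0.058,0.123,0.651,-0.261,-0.091,0,0.046,0.058,0.123,0.651,-0.261,-0.091,0]
}}

```text
t: 3.0
ee_pos: [365.9, 324.6, 192.0]
orientation: [-2.532, -0.56, -0.481]
ft_force: [0.0, 0.9, -0.4]
width: 44.3
grasp_force: 0.0
```

Request:
{"op": "arm_command", "data": {
  "rows": [0.024,0.075,0.121,0.849,0.034,-0.138,0,0.024,0.075,0.121,0.849,0.034,-0.138,0,0.024,0.075,0.121,0.849,0.034,-0.138,0,0.024,0.075,0.121,0.849,0.034,-0.138,0]
}}

```text
t: 3.4
ee_pos: [423.0, 336.6, 229.4]
orientation: [-2.386, -0.007, -0.591]
ft_force: [-0.4, -0.3, -0.5]
width: 43.9
grasp_force: 0.0
```

Request:
{"op": "arm_command", "data": {
  "rows": [0.001,0.083,0.119,0.942,0.316,-0.164,0,0.001,0.083,0.119,0.942,0.316,-0.164,0,0.001,0.083,0.119,0.942,0.316,-0.164,0,0.001,0.083,0.119,0.942,0.316,-0.164,0]
}}

```text
t: 3.8
ee_pos: [489.8, 297.8, 254.3]
orientation: [-2.211, 0.539, -0.711]
ft_force: [0.7, -0.1, 0.7]
width: 43.8
grasp_force: 0.0
```

Request:
{"op": "arm_command", "data": {
  "rows": [-0.023,0.081,0.12,0.928,0.536,-0.159,0,-0.023,0.081,0.12,0.928,0.536,-0.159,0,-0.023,0.081,0.12,0.928,0.536,-0.159,0,-0.023,0.081,0.12,0.928,0.536,-0.159,0]
}}

```text
t: 4.2
ee_pos: [531.4, 221.6, 253.0]
orientation: [-2.011, 1.092, -0.779]
ft_force: [0.1, -0.5, -0.3]
width: 44.2
grasp_force: 0.0
```

Run:
```python
from h import *
o=ctrl.get_obs();print(o["t"],o["ee_pos"],o["qpos"],o["ft_force"])
Q=ori(50,0,np.pi);G=arm(95,0);z=Q.as_matrix()[:,2]
chain([(G-150*z,Q),(G-80*z,Q)])
```

```text
4.2 [531.361 221.588 252.982] [ 0.379  0.225  2.314  3.168  0.365 -0.226] [ 0.09  -0.462 -0.334]
[-0.038  0.071  0.122  0.828  0.672 -0.121] 
[ 0.    -0.     0.    -0.    -0.001  0.875]
```

Request:
{"op": "arm_command", "data": {
  "rows": [-0.038,0.071,0.122,0.828,0.672,-0.121,0,-0.038,0.071,0.122,0.828,0.672,-0.121,0,-0.038,0.071,0.122,0.828,0.672,-0.121,0,-0.038,0.071,0.122,0.828,0.672,-0.121,0,-0.038,0.071,0.122,0.828,0.672,-0.121,0]
}}

```text
t: 4.7
ee_pos: [530.9, 141.7, 227.1]
orientation: [-1.758, 1.623, -0.758]
ft_force: [-0.2, 0.6, -1.0]
width: 44.0
grasp_force: 0.0
```

Request:
{"op": "arm_command", "data": {
  "rows": [0,0,0,0,0,0.875,0,0,0,0,0,0,0.875,0,0,0,0,0,0,0.875,0]
}}

```text
t: 5.0
ee_pos: [585.2, 145.6, 180.2]
orientation: [-1.764, 1.62, -0.758]
ft_force: [0.7, -0.2, -0.3]
width: 43.7
grasp_force: 0.0
```

Run:
```python
from h import *
o=ctrl.get_obs();print(o["t"],o["ee_pos"],o["qpos"],o["ft_force"])
Q=ori(50,0,np.pi);G=arm(95,0);z=Q.as_matrix()[:,2]
chain([(G-40*z,Q),(G,Q)])
im,d=shot("scene","s1")
cv2.imwrite('pics/s1c.png',cv2.resize(im[60:340,200:500,::-1],None,fx=2.1,fy=2.1,interpolation=cv2.INTER_CUBIC))
```

```text
5.0 [585.152 145.588 180.183] [ 0.307  0.404  2.239  3.6    0.398 -0.285] [ 0.664 -0.184 -0.35 ]
[ 0.     0.001  0.003  0.021 -0.002  0.478] 
[ 0.     0.    -0.     0.001 -0.001  0.5  ]
```

View pics/s1c.png

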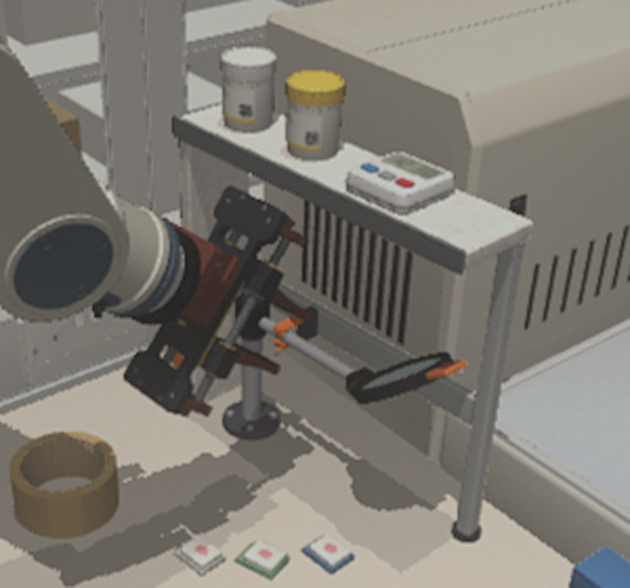

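The gripper stands in front of the bar, wide slab under the board edge (crop 280,220), fingers pointing at the bar between clip (290,330) and lens head (365,380).

Request:
{"op": "arm_command", "data": {
  "rows": [0,0.001,0.003,0.02,0,0.48,0,0,0.001,0.003,0.02,0,0.48,0]
}}

```text
t: 5.25
ee_pos: [614.4, 146.2, 155.8]
orientation: [-1.753, 1.631, -0.757]
ft_force: [0.6, 0.5, -0.0]
width: 43.9
grasp_force: 0.0
```

Request:
{"op": "arm_command", "data": {
  "rows": [0,0,0,0,0,0.25,0,0,0,0,0,0,0.5,0,0,0,0,0,0,0.5,0]
}}

```text
t: 5.55
ee_pos: [644.2, 148.5, 131.6]
orientation: [-1.752, 1.63, -0.757]
ft_force: [-0.5, -0.3, 0.5]
width: 43.6
grasp_force: 0.0
```

Run:
```python
from h import *
o=ctrl.get_obs();print(o["t"],o["ee_pos"],o["qpos"],o["ft_force"],arm(95,0))
im,d=shot("scene","s2")
cv2.imwrite('pics/s2c.png',cv2.resize(im[130:290,270:430,::-1],None,fx=3.5,fy=3.5,interpolation=cv2.INTER_CUBIC))
```

```text
5.55 [644.185 148.486 131.579] [ 0.275  0.563  2.128  3.508  0.438 -0.202] [-0.479 -0.347  0.484] [645.164 148.571 130.   ]
```

View pics/s2c.png

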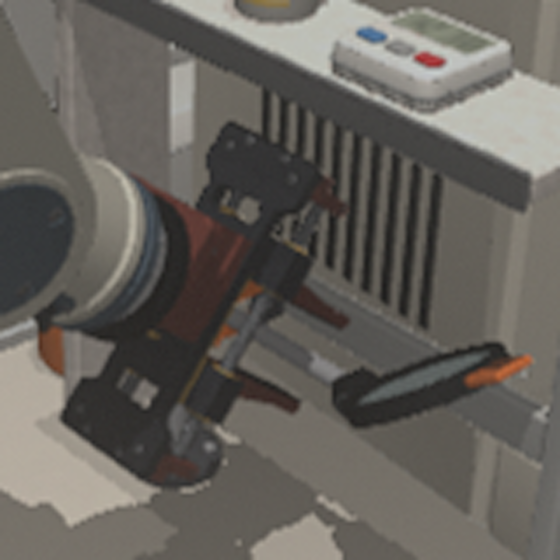

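The bar runs between the two fingers (crop 270,345). Close.

Request:
{"op": "arm_command", "data": {
  "rows": [0,0,0,0,0,0,-0.65,0,0,0,0,0,0,-0.65,0,0,0,0,0,0,-0.65]
}}

```text
t: 5.9
ee_pos: [643.7, 148.5, 132.3]
orientation: [-1.751, 1.63, -0.758]
ft_force: [0.2, 0.5, -0.5]
width: 23.5
grasp_force: 0.0
```

Request:
{"op": "arm_command", "data": {
  "rows": [0,0,0,0,0,0,-0.8,0,0,0,0,0,0,-0.8]
}}

```text
t: 6.1
ee_pos: [643.4, 148.4, 131.1]
orientation: [-1.753, 1.632, -0.756]
ft_force: [-4.5, -0.1, 0.2]
width: 11.1
grasp_force: 30.0
```

Run:
```python
from h import *
o=ctrl.get_obs();p=o["ee_pos"];q=R.from_rotvec(o["orientation"]);A=np.r_[AX,0]
def pose(s):
    r=R.from_rotvec([0,0,-s]);return r.apply(p-A)+A, R.from_rotvec([0,0,-.93*s])*q
def rel(a,b):
    return np.r_[(a[1].inv()*b[1]).as_rotvec()/np.pi,a[1].inv().apply(b[0]-a[0])/80].round(3)
for s in (.05,.1,.15,.2): print(s,rel((p,q),pose(s)))
for s in (.25,.3,.35,.386): print(s,rel(pose(.2),pose(s)))
v=p-A;print(np.arctan2(-(v@E),-(v@L)), np.hypot(v[0],v[1]))
```

```text
0.05 [ 0.     0.011  0.01  -0.002  0.038 -0.045]
0.1 [ 0.     0.023  0.019 -0.008  0.076 -0.091]
0.15 [ 0.     0.034  0.029 -0.016  0.114 -0.136]
0.2 [ 0.     0.045  0.038 -0.027  0.152 -0.18 ]
0.25 [ 0.     0.011  0.01  -0.003  0.038 -0.045]
0.3 [ 0.     0.023  0.019 -0.009  0.076 -0.091]
0.35 [ 0.     0.034  0.029 -0.019  0.114 -0.135]
0.386 [ 0.     0.042  0.035 -0.027  0.141 -0.168]
0.01871169664912973 95.05105007720582
```

Request:
{"op": "arm_command", "data": {
  "rows": [0,0.011,0.01,-0.002,0.038,-0.045,-0.8,0,0.023,0.019,-0.008,0.076,-0.091,-0.8,0,0.034,0.029,-0.016,0.114,-0.136,-0.8,0,0.045,0.038,-0.027,0.152,-0.18,-0.8,0,0.045,0.038,-0.027,0.152,-0.18,-0.8]
}}

```text
t: 6.6
ee_pos: [624.9, 149.1, 131.1]
orientation: [-1.614, 1.813, -0.841]
ft_force: [-0.4, -5.2, -0.9]
width: 11.2
grasp_force: 30.0
```

Request:
{"op": "arm_command", "data": {
  "rows": [0,0.011,0.01,-0.003,0.038,-0.045,-0.8,0,0.023,0.019,-0.009,0.076,-0.091,-0.8,0,0.034,0.029,-0.019,0.114,-0.135,-0.8,0,0.042,0.035,-0.027,0.141,-0.168,-0.8,0,0.042,0.035,-0.027,0.141,-0.168,-0.8]
}}

```text
t: 7.1
ee_pos: [607.9, 153.0, 131.1]
orientation: [-1.475, 1.973, -0.916]
ft_force: [1.8, -3.1, -3.0]
width: 11.5
grasp_force: 30.0
```

```bash
cat > look.py <<'E'
from h import *
import sys
n=sys.argv[1]
o=ctrl.get_obs();p=o["ee_pos"];v=p-np.r_[AX,0];print(o["t"],p,o["qpos"],o["ft_force"],"sw",np.arctan2(-(v@E),-(v@L)),np.hypot(v[0],v[1]))
im,d=shot("top","t"+n);im2,d=shot("scene","s"+n)
a=cv2.resize(im[150:290,225:415,::-1],None,fx=4,fy=4,interpolation=cv2.INTER_CUBIC)
b=cv2.resize(im2[150:350,270:470,::-1],None,fx=3,fy=3,interpolation=cv2.INTER_CUBIC)
cv2.imwrite(f'pics/b{n}.png',np.hstack([a[:,140:],np.pad(b[:560,180:],((0,0),(0,0),(0,0)))])[:, :800] if len(sys.argv)<3 else b)
E
python3 look.py 3
```

```text
7.1 [607.88  152.967 131.117] [ 0.473  0.568  2.113  4.327  0.603 -0.564] [ 1.753 -3.058 -2.979] sw 0.3973238880552775 95.22234639696704
```

View pics/b3.png

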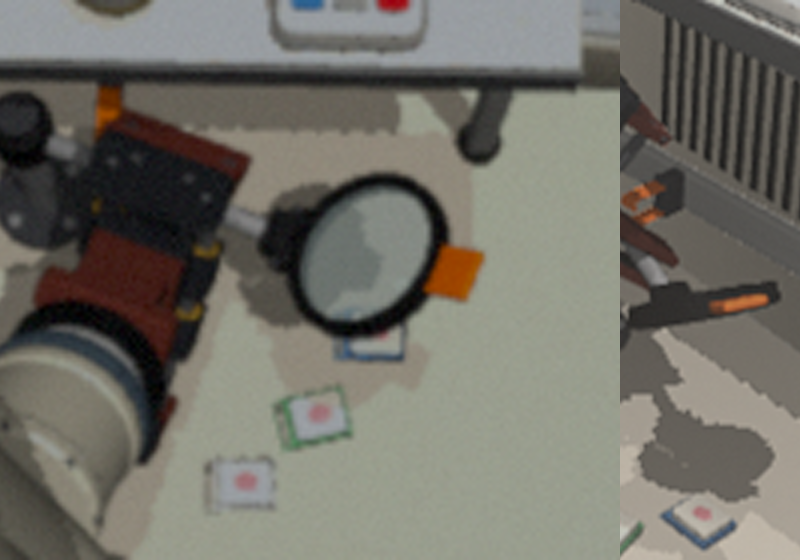

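Top view: the bar points past the hinge at (285,235) to the tab (455,273); the blue block (372,338) peeks out below the lens ring, offset by parallax as the head is still up.

Run:
```python
from h import *
d=np.load('pics/t3.npz')['d'];im=np.load('pics/t3.npz')['im'].astype(int)
def pts(name,m,d):
    P=ctrl.camera_params(name);T=np.linalg.inv(P["world_to_cam"]);v,u=np.nonzero(m&(d>0))
    z=d[v,u];r=np.linalg.inv(P["camera_matrix"])@np.c_[u,v,u*0+1].T*z
    return (T[:3,:3]@r).T+T[:3,3]
for nm in("top","scene"):
    f=np.load(f'pics/{nm[0]}3.npz');im=f['im'].astype(int);d=f['d']
    m=(im[...,0]>150)&(im[...,2]<70)&(im[...,1]<140)
    w_=pts(nm,m,d); k=(abs(w_[:,0]-570)<60)&(abs(w_[:,1]-20)<80)&(w_[:,2]>100);w_=w_[k]
    c=np.median(w_,0);lo_,hi_=w_.min(0),w_.max(0);v=c-np.r_[AX,0]
    print(nm,len(w_),c,lo_,hi_,"sw",np.arctan2(-(v@E),-(v@L)),np.hypot(v[0],v[1]))
# blue centre per colour
f=np.load('pics/top0.npz');im=f['im'].astype(int);b=np.array([575.5,48.5,0])-np.r_[AX,0];print(np.arctan2(-(b@E),-(b@L)))
```

```text
top 96 [568.177  18.553 193.93 ] [556.341   9.609 186.087] [580.191  28.968 200.889] sw 0.3767021259649496 235.34293723396823
scene 42 [564.106  10.891 197.213] [552.187   6.441 188.659] [576.558  24.17  199.555] sw 0.3833259027788875 243.8732193944928
0.3859496379742042
```

Request:
{"op": "arm_command", "data": {
  "rows": [0,0.002,0.002,0,0.008,-0.009,-0.8,0,0.002,0.002,0,0.008,-0.009,-0.8,0,0.002,0.002,0,0.008,-0.009,0,0,0.002,0.002,0,0.008,-0.009,0,0,0.002,0.002,0,0.008,-0.009,0]
}}

```text
t: 7.7
ee_pos: [607.3, 153.8, 131.7]
orientation: [-1.468, 1.979, -0.918]
ft_force: [0.6, -0.3, -0.3]
width: 31.9
grasp_force: 0.0
```

Request:
{"op": "arm_command", "data": {
  "rows": [0,0,0,0,0,-0.3,0,0,0,0,0,0,-0.9,0,0,0,0,0,0,-0.9,0]
}}

```text
t: 8.0
ee_pos: [552.1, 164.4, 173.5]
orientation: [-1.468, 1.962, -0.915]
ft_force: [-0.3, 0.2, 0.8]
width: 44.3
grasp_force: 0.0
```

Run:
```python
from k import *
o=ctrl.get_obs();print(o["t"],o["ee_pos"],o["qpos"],o["ft_force"],o["width"])
# push poses: fingertip 19mm ahead of TCP presses on tab, head angle phi
sw=.386;A=np.array
for tilt in(0,15,25,35):
  for turn in (0,.386,-.3):
   for sp in(0,np.pi,np.pi/2,-np.pi/2):
    Q=ori(tilt,turn,sp)
    for phi in(.62,0):
      tip=arm(150+104*np.cos(phi)-3*np.sin(phi),sw,130+104*np.sin(phi)+3*np.cos(phi))
      for s in ([.3,.5,2.1,3.6,.4,-.3],[.3,.3,1.9,0,.5,0],[.3,.5,2.1,3.6,.4,-1.8],[.3,.5,2.1,3.6,.4,1.3]):
        q,e=ik(tip-19*Q.as_matrix()[:,2],Q,A(s))
        if e<.01: print(tilt,turn,round(sp,1),phi,q,np.minimum(q-lo,hi-q).min().round(2)); break
```

```text
8.0 [552.064 164.393 173.459] [ 0.56   0.441  2.202  4.452  0.631 -0.628] [-0.261  0.2    0.751] 44.25619333502183
0 0 0 0.62 [ 0.017  0.376  1.783 -0.     0.982 -0.058] 0.8
0 0 0 0 [-0.019  0.45   1.837  0.     0.855 -0.094] 0.74
0 0 1.6 0.62 [ 0.017  0.376  1.783 -0.     0.982  1.512] 0.8
0 0 1.6 0 [-0.019  0.45   1.837  0.     0.855  1.477] 0.74
0 0 -1.6 0.62 [ 0.017  0.376  1.783 -0.     0.982 -1.629] 0.8
0 0 -1.6 0 [-0.019  0.45   1.837  0.     0.855 -1.665] 0.74
0 0.386 0 0.62 [0.017 0.376 1.783 0.    0.982 0.328] 0.8
0 0.386 0 0 [-0.019  0.45   1.837 -0.     0.855  0.292] 0.74
0 0.386 1.6 0.62 [0.017 0.376 1.783 0.    0.982 1.898] 0.64
0 0.386 1.6 0 [-0.019  0.45   1.837  0.     0.855  1.863] 0.68
0 0.386 -1.6 0.62 [ 0.017  0.376  1.783  0.     0.982 -1.243] 0.8
0 0.386 -1.6 0 [-0.019  0.45   1.837  0.     0.855 -1.279] 0.74
0 -0.3 0 0.62 [ 0.017  0.376  1.783 -0.     0.982 -0.358] 0.8
0 -0.3 0 0 [-0.019  0.45   1.837 -0.     0.855 -0.394] 0.74
0 -0.3 1.6 0.62 [ 0.017  0.376  1.783 -0.     0.982  1.212] 0.8
0 -0.3 1.6 0 [-0.019  0.45   1.837  0.     0.855  1.177] 0.74
0 -0.3 -
[... 2955 characters left out ...]
35 0 -1.6 0.62 [-0.01   0.227  2.192  0.406  0.124 -2.044] 0.01
35 0 -1.6 0 [-0.067  0.356  2.241  2.226  0.11   2.368] 0.0
35 0.386 0 0.62 [ 0.159  0.247  2.162 -0.997  0.314  1.368] 0.2
35 0.386 3.1 0.62 [ 0.159  0.247  2.162 -0.997  0.314 -1.773] 0.2
35 0.386 -1.6 0.62 [ 0.159  0.247  2.162 -0.997  0.314 -0.202] 0.2
35 -0.3 0 0.62 [-0.138  0.246  2.164  1.012  0.339 -1.418] 0.23
35 -0.3 0 0 [-0.19   0.372  2.203  1.47   0.314 -1.945] 0.2
35 -0.3 3.1 0.62 [-0.138  0.246  2.164  1.012  0.339  1.723] 0.23
35 -0.3 3.1 0 [-0.19   0.372  2.203  1.47   0.314  1.197] 0.2
35 -0.3 1.6 0.62 [-0.138  0.246  2.164  1.012  0.339  0.152] 0.23
35 -0.3 1.6 0 [-0.19   0.372  2.203  1.47   0.314 -0.374] 0.2
```

Run:
```python
from k import *
q0=ctrl.get_obs()["qpos"];A=np.array
Q=ori(15,0,np.pi/2);phi=.62
tip=arm(150+104*np.cos(phi),.386,197+35)
qH,e=ik(tip-19*Q.as_matrix()[:,2],Q,A([0,.28,1.95,.03,.6,1.5]));print(qH,e)
J=[q0,A([.5,.25,2.3,3.8,.5,-.45]),A([.4,.2,2.3,.5,.4,.75]),qH]
n=[2,6,4];T=[]
for a,b,k in zip(J,J[1:],n):
    for f in np.arange(1,k+1)/k:
        q=a+(b-a)*f;p,r=fk(q,g);r=r*R.from_euler('z',np.pi/2);T.append((p,r));print(q,p,r.as_matrix()[:,2])
chain(T)
```

```text
[0.004 0.221 1.93  0.028 0.729 1.481] 2.6745425912488128e-14
[ 0.53   0.346  2.251  4.126  0.565 -0.539] [558.066 189.963 222.652] [ 0.822 -0.036 -0.568]
[ 0.5   0.25  2.3   3.8   0.5  -0.45] [544.092 213.39  262.618] [ 0.846  0.128 -0.517]
[ 0.483  0.242  2.3    3.25   0.483 -0.25 ] [533.781 276.993 279.172] [ 0.804  0.365 -0.47 ]
[ 0.467  0.233  2.3    2.7    0.467 -0.05 ] [496.098 325.882 273.168] [ 0.667  0.552 -0.5  ]
[0.45  0.225 2.3   2.15  0.45  0.15 ] [445.003 345.839 247.928] [ 0.485  0.639 -0.597]
[0.433 0.217 2.3   1.6   0.433 0.35 ] [397.048 331.422 212.367] [ 0.315  0.608 -0.729]
[0.417 0.208 2.3   1.05  0.417 0.55 ] [366.565 286.981 178.103] [ 0.204  0.474 -0.856]
[0.4  0.2  2.3  0.5  0.4  0.75] [361.837 224.866 155.861] [ 0.183  0.28  -0.942]
[0.301 0.205 2.208 0.382 0.482 0.933] [419.149 195.234 175.233] [ 0.206  0.245 -0.948]
[0.202 0.211 2.115 0.264 0.565 1.116] [473.243 150.502 196.997] [ 0.228  0.189 -0.955]
[0.103 0.216 2.023 0.146 0.647 1.298] [521.551  91.476 221.781] [ 0.247  0.114 -0.962]
[0.004 0.221 1.93  0.028 0.729 1.481] [561.401  19.507 250.353] [ 0.258  0.02  -0.966]
[ 0.026 -0.058 -0.044 -0.335 -0.461 -0.402] 
[ 0.021 -0.052 -0.051 -0.288 -0.3   -0.439] 
[ 0.025 -0.074 -0.087 -0.798 -0.206 -0.114] 
[ 0.008 -0.074 -0.09  -0.765  0.013 -0.121] 
[-0.008 -0.071 -0.092 -0.71   0.219 -0.131] 
[-0.025 -0.066 -0.092 -0.638  0.403 -0.143] 
[-0.037 -0.057 -0.093 -0.551  0.559 -0.144] 
[-0.049 -0.049 -0.094 -0.455  0.675 -0.144] 
[-0.013 -0.002  0.049  0.321  0.752 -0.2  ] 
[-0.019 -0.003  0.052  0.307  0.827 -0.256] 
[-0.025 -0.003  0.054  0.312  0.905 -0.298] 
[-0.03  -0.002  0.058  0.334  0.985 -0.321]
```

Run:
```python
from k import *
q0=ctrl.get_obs()["qpos"];A=np.array
qH=A([.004,.221,1.93,.028,.729,1.481])
J=[q0,A([.5,.25,2.38,3.8,.5,-.45]),A([.4,.2,2.3,.5,.4,.75]),qH]
n=[2,6,4];T=[]
for a,b,k in zip(J,J[1:],n):
    for f in np.arange(1,k+1)/k:
        q=a+(b-a)*f;p,r=fk(q,g);r=r*R.from_euler('z',np.pi/2);T.append((p,r));print(p,r.as_matrix()[:,2])
chain(T)
```

```text
[536.429 177.291 207.705] [ 0.802 -0.047 -0.596]
[501.113 189.911 229.353] [ 0.808  0.107 -0.58 ]
[498.664 258.562 249.403] [ 0.774  0.35  -0.528]
[467.573 311.512 249.53 ] [ 0.642  0.539 -0.545]
[422.615 335.025 231.418] [ 0.463  0.628 -0.625]
[381.202 324.09  202.516] [ 0.297  0.6   -0.743]
[358.186 283.273 173.704] [ 0.194  0.47  -0.861]
[361.837 224.866 155.861] [ 0.183  0.28  -0.942]
[419.195 195.246 175.296] [ 0.206  0.245 -0.947]
[473.329 150.519 197.133] [ 0.228  0.189 -0.955]
[521.668  91.492 221.997] [ 0.247  0.114 -0.962]
[561.537  19.518 250.656] [ 0.259  0.02  -0.966]
[ 0.017 -0.053 -0.051 -0.105 -0.181 -0.451] 
[ 0.008 -0.049 -0.054 -0.132  0.048 -0.523] 
[ 0.03  -0.075 -0.087 -0.834 -0.314 -0.079] 
[ 0.012 -0.073 -0.09  -0.758 -0.099 -0.07 ] 
[-0.005 -0.069 -0.093 -0.658  0.12  -0.079] 
[-0.022 -0.062 -0.094 -0.547  0.329 -0.1  ] 
[-0.037 -0.054 -0.094 -0.434  0.519 -0.125] 
[-0.049 -0.044 -0.095 -0.327  0.676 -0.142] 
[-0.013 -0.002  0.049  0.322  0.752 -0.201] 
[-0.02  -0.003  0.052  0.308  0.827 -0.258] 
[-0.024 -0.004  0.054  0.313  0.906 -0.297] 
[-0.03  -0.001  0.058  0.333  0.984 -0.325]
```

Request:
{"op": "arm_command", "data": {
  "rows": [0.017,-0.053,-0.051,-0.105,-0.181,-0.451,-1,0.017,-0.053,-0.051,-0.105,-0.181,-0.451,-1,0.017,-0.053,-0.051,-0.105,-0.181,-0.451,-1,0.017,-0.053,-0.051,-0.105,-0.181,-0.451,-1]
}}

```text
t: 8.4
ee_pos: [539.2, 176.3, 205.9]
orientation: [-1.628, 1.716, -0.876]
ft_force: [0.3, 0.9, 0.1]
width: 15.9
grasp_force: 0.0
```

Request:
{"op": "arm_command", "data": {
  "rows": [0.008,-0.049,-0.054,-0.132,0.048,-0.523,-1,0.008,-0.049,-0.054,-0.132,0.048,-0.523,-1,0.008,-0.049,-0.054,-0.132,0.048,-0.523,-1,0.008,-0.049,-0.054,-0.132,0.048,-0.523,-1]
}}

```text
t: 8.8
ee_pos: [504.7, 189.3, 227.8]
orientation: [-1.794, 1.475, -0.824]
ft_force: [0.7, 0.2, 0.5]
width: 0.3
grasp_force: 0.0
```

Request:
{"op": "arm_command", "data": {
  "rows": [0.03,-0.075,-0.087,-0.834,-0.314,-0.079,-1,0.03,-0.075,-0.087,-0.834,-0.314,-0.079,-1,0.03,-0.075,-0.087,-0.834,-0.314,-0.079,-1,0.03,-0.075,-0.087,-0.834,-0.314,-0.079,-1]
}}

```text
t: 9.2
ee_pos: [502.6, 258.4, 247.7]
orientation: [-1.974, 1.036, -0.767]
ft_force: [-1.0, -0.8, -0.6]
width: 0.6
grasp_force: 0.0
```

Request:
{"op": "arm_command", "data": {
  "rows": [0.012,-0.073,-0.09,-0.758,-0.099,-0.07,-1,0.012,-0.073,-0.09,-0.758,-0.099,-0.07,-1,0.012,-0.073,-0.09,-0.758,-0.099,-0.07,-1,0.012,-0.073,-0.09,-0.758,-0.099,-0.07,-1]
}}

```text
t: 9.6
ee_pos: [471.9, 311.6, 248.4]
orientation: [-2.142, 0.613, -0.682]
ft_force: [0.6, -1.1, -0.6]
width: 0.6
grasp_force: 0.0
```

Run:
```python
from h import *
o=ctrl.get_obs();print(o["t"],o["ee_pos"],o["qpos"],o["ft_force"],o["width"])
```

```text
9.6 [471.948 311.629 248.377] [ 0.464  0.241  2.346  2.704  0.467 -0.05 ] [ 0.613 -1.059 -0.553] 0.6494773149886544
```

Request:
{"op": "arm_command", "data": {
  "rows": [-0.005,-0.069,-0.093,-0.658,0.12,-0.079,-1,-0.005,-0.069,-0.093,-0.658,0.12,-0.079,-1,-0.005,-0.069,-0.093,-0.658,0.12,-0.079,-1,-0.005,-0.069,-0.093,-0.658,0.12,-0.079,-1]
}}

```text
t: 10.0
ee_pos: [427.6, 335.8, 230.8]
orientation: [-2.304, 0.191, -0.589]
ft_force: [0.5, 0.5, -0.3]
width: 0.4
grasp_force: 0.0
```

Request:
{"op": "arm_command", "data": {
  "rows": [-0.022,-0.062,-0.094,-0.547,0.329,-0.1,-1,-0.022,-0.062,-0.094,-0.547,0.329,-0.1,-1,-0.022,-0.062,-0.094,-0.547,0.329,-0.1,-1,-0.022,-0.062,-0.094,-0.547,0.329,-0.1,-1]
}}

```text
t: 10.4
ee_pos: [386.3, 325.7, 202.3]
orientation: [-2.458, -0.229, -0.504]
ft_force: [-1.5, 0.0, 0.4]
width: 0.3
grasp_force: 0.0
```

Request:
{"op": "arm_command", "data": {
  "rows": [-0.037,-0.054,-0.094,-0.434,0.519,-0.125,-1,-0.037,-0.054,-0.094,-0.434,0.519,-0.125,-1,-0.037,-0.054,-0.094,-0.434,0.519,-0.125,-1,-0.037,-0.054,-0.094,-0.434,0.519,-0.125,-1]
}}

```text
t: 10.8
ee_pos: [362.0, 285.2, 173.2]
orientation: [-2.595, -0.655, -0.44]
ft_force: [0.1, 0.2, 0.5]
width: 0.3
grasp_force: 0.0
```

Request:
{"op": "arm_command", "data": {
  "rows": [-0.049,-0.044,-0.095,-0.327,0.676,-0.142,-1,-0.049,-0.044,-0.095,-0.327,0.676,-0.142,-1,-0.049,-0.044,-0.095,-0.327,0.676,-0.142,-1,-0.049,-0.044,-0.095,-0.327,0.676,-0.142,-1]
}}

```text
t: 11.2
ee_pos: [363.9, 226.5, 154.5]
orientation: [-2.698, -1.103, -0.414]
ft_force: [0.5, -0.2, 0.5]
width: 0.5
grasp_force: 0.0
```

Run:
```python
from k import *
o=ctrl.get_obs();print(o["t"],o["ee_pos"],o["qpos"],o["ft_force"],o["width"])
f=np.load('pics/t3.npz')
im,d=shot("top","t4");im=im.astype(int)
P=ctrl.camera_params("top");T=np.linalg.inv(P["world_to_cam"])
m=(im[...,0]>150)&(im[...,2]<70)&(im[...,1]<140)&(d>0);v,u=np.nonzero(m)
w_=(T[:3,:3]@(np.linalg.inv(P["camera_matrix"])@np.c_[u,v,u*0+1].T*d[v,u])).T+T[:3,3]
k=(abs(w_[:,0]-570)<60)&(abs(w_[:,1]-20)<80)&(w_[:,2]>100);c=w_[k].mean(0);vv=c-np.r_[AX,0]
print(c,np.arctan2(-(vv@E),-(vv@L)),np.hypot(vv[0],vv[1]))
Q=ori(15,0,np.pi/2);tip=np.r_[c[:2],235]
chain(line(tip-19*Q.as_matrix()[:,2],Q,5))
```

```text
11.2 [363.877 226.548 154.488] [0.399 0.207 2.296 0.515 0.399 0.74 ] [ 0.549 -0.184  0.488] 0.4987423426812065
[565.453  18.184 195.148] 0.38724143736700206 236.51688708889097
[-0.018 -0.003  0.042  0.078  0.696 -0.292] 
[-0.018 -0.003  0.042  0.167  0.695 -0.254] 
[-0.017 -0.002  0.042  0.256  0.681 -0.217] 
[-0.018 -0.003  0.042  0.342  0.652 -0.183] 
[-0.018 -0.003  0.042  0.425  0.611 -0.152]
```

Request:
{"op": "arm_command", "data": {
  "rows": [-0.018,-0.003,0.042,0.078,0.696,-0.292,-1,-0.018,-0.003,0.042,0.078,0.696,-0.292,-1]
}}

```text
t: 11.45
ee_pos: [405.6, 184.0, 175.7]
orientation: [-2.806, -0.916, -0.422]
ft_force: [0.3, 0.0, 0.1]
width: 0.2
grasp_force: 0.0
```

Request:
{"op": "arm_command", "data": {
  "rows": [-0.018,-0.003,0.042,0.167,0.695,-0.254,-1,-0.018,-0.003,0.042,0.167,0.695,-0.254,-1]
}}

```text
t: 11.65
ee_pos: [445.6, 142.1, 196.1]
orientation: [-2.9, -0.73, -0.424]
ft_force: [0.1, -0.3, 0.1]
width: 0.4
grasp_force: 0.0
```

Request:
{"op": "arm_command", "data": {
  "rows": [-0.017,-0.002,0.042,0.256,0.681,-0.217,-1,-0.017,-0.002,0.042,0.256,0.681,-0.217,-1]
}}

```text
t: 11.85
ee_pos: [484.9, 100.5, 216.0]
orientation: [-2.977, -0.536, -0.426]
ft_force: [0.7, 1.0, 0.1]
width: 0.2
grasp_force: 0.0
```

Request:
{"op": "arm_command", "data": {
  "rows": [-0.018,-0.003,0.042,0.342,0.652,-0.183,-1,-0.018,-0.003,0.042,0.342,0.652,-0.183,-1]
}}

```text
t: 12.05
ee_pos: [524.3, 59.0, 235.9]
orientation: [-3.047, -0.334, -0.422]
ft_force: [-0.9, 0.1, 0.0]
width: 0.4
grasp_force: 0.0
```

Request:
{"op": "arm_command", "data": {
  "rows": [-0.018,-0.003,0.042,0.425,0.611,-0.152,-1,-0.018,-0.003,0.042,0.425,0.611,-0.152,-1,-0.018,-0.003,0.042,0.425,0.611,-0.152,-1]
}}

```text
t: 12.35
ee_pos: [561.6, 18.0, 254.5]
orientation: [-3.103, -0.129, -0.411]
ft_force: [-0.2, -0.1, -0.3]
width: 0.4
grasp_force: 0.0
```

Run:
```python
from k import *
o=ctrl.get_obs();print(o["t"],o["ee_pos"],o["qpos"],o["ft_force"],o["width"])
Q=ori(15,0,np.pi/2);z=Q.as_matrix()[:,2];sw=.387
def tp(phi,over=0):
    return arm(150+104*np.cos(phi)-3*np.sin(phi),sw,130+104*np.sin(phi)+3*np.cos(phi)+over)-19*z,Q
s=(o["ee_pos"],R.from_rotvec(o["orientation"]))
rel=lambda a,b:np.r_[(a[1].inv()*b[1]).as_rotvec()/np.pi,a[1].inv().apply(b[0]-a[0])/80].round(3)
print("down1");
b=tp(.63,3);print(rel(s,b))
for grp in ((.63,[.55,.47,.39,.31,.31]),(.31,[.23,.15,.08,0,0])):
    st=tp(grp[0],3 if grp[0]==.63 else 0);print('--')
    for f in grp[1]: print(f,rel(st,tp(f)))
```

```text
12.35 [561.568  18.029 254.483] [0.001 0.215 1.927 0.028 0.737 1.47 ] [-0.234 -0.087 -0.325] 0.4430184376591018
down1
[ 0.    -0.001  0.002 -0.12  -0.048  0.478]
--
0.55 [ 0.     0.     0.    -0.054  0.056  0.112]
0.47 [ 0.     0.     0.    -0.096  0.105  0.193]
0.39 [ 0.     0.     0.    -0.137  0.148  0.279]
0.31 [ 0.     0.     0.    -0.176  0.184  0.368]
0.31 [ 0.     0.     0.    -0.176  0.184  0.368]
--
0.23 [ 0.     0.     0.    -0.037  0.028  0.093]
0.15 [ 0.     0.     0.    -0.071  0.049  0.189]
0.08 [ 0.     0.     0.    -0.099  0.061  0.275]
0 [ 0.     0.     0.    -0.129  0.068  0.374]
0 [ 0.     0.     0.    -0.129  0.068  0.374]
```

Request:
{"op": "arm_command", "data": {
  "rows": [0,-0.001,0.002,-0.12,-0.048,0.4,-1,0,-0.001,0.002,-0.12,-0.048,0.478,-1]
}}

```text
t: 12.55
ee_pos: [558.1, 22.6, 211.7]
orientation: [-3.106, -0.119, -0.396]
ft_force: [-1.5, 0.2, 1.7]
width: 0.3
grasp_force: 0.9
```

Request:
{"op": "arm_command", "data": {
  "rows": [0,0,0,-0.054,0.056,0.112,-1,0,0,0,-0.096,0.105,0.193,-1,0,0,0,-0.137,0.148,0.279,-1,0,0,0,-0.176,0.184,0.368,-1,0,0,0,-0.176,0.184,0.368,-1]
}}

```text
t: 13.05
ee_pos: [556.7, 5.4, 182.7]
orientation: [-3.107, -0.112, -0.406]
ft_force: [-0.5, -0.1, 0.6]
width: 0.5
grasp_force: 0.1
```

```bash
python3 look.py 5
```

```text
13.05 [556.672   5.389 182.741] [-0.023  0.317  1.992  0.039  0.573  1.446] [-0.475 -0.116  0.627] sw 0.40487191596807864 251.42753771158223
```

View pics/b5.png

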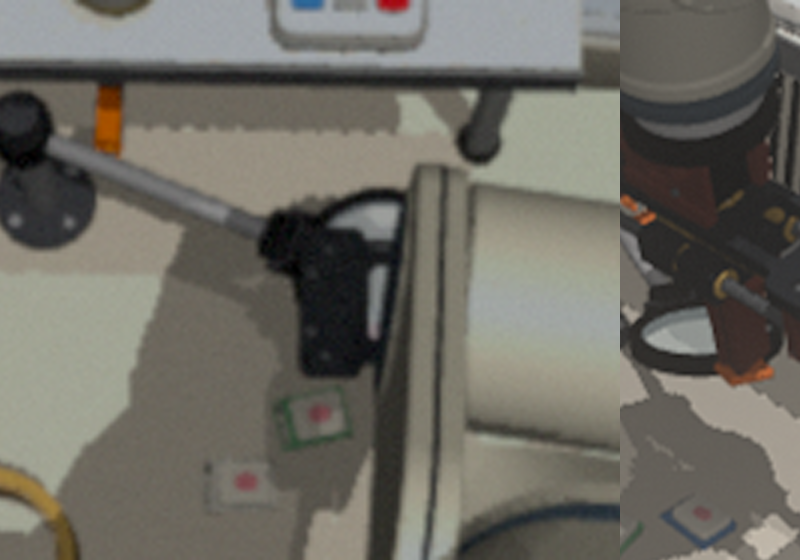

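The fingertip rests on the tab (right crop 745,370) with the head half folded; the bar still points at the same angle.

Request:
{"op": "arm_command", "data": {
  "rows": [0,0,0,-0.037,0.028,0.093,-1,0,0,0,-0.071,0.049,0.189,-1,0,0,0,-0.099,0.061,0.275,-1,0,0,0,-0.12,0.068,0.34,-1,0,0,0,-0.12,0.068,0.34,-1]
}}

```text
t: 13.65
ee_pos: [555.1, 0.2, 154.0]
orientation: [-3.107, -0.113, -0.406]
ft_force: [0.8, 0.2, 0.1]
width: 0.5
grasp_force: 0.4
```

Request:
{"op": "arm_command", "data": {
  "rows": [0,0,0,-0.007,0,0.026,-1,0,0,0,-0.014,0,0.053,-1,0,0,0,-0.014,0,0.053,-1]
}}

```text
t: 13.95
ee_pos: [556.7, -0.2, 152.0]
orientation: [-3.107, -0.113, -0.413]
ft_force: [-2.0, -2.6, 14.6]
width: 0.6
grasp_force: 7.4
```

Request:
{"op": "arm_command", "data": {
  "rows": [0,0,0,0.02,0,-0.07,-1,0,0,0,0.13,0,-0.48,-1,0,0,0,0.24,0,-0.9,-1,0,0,0,0.24,0,-0.9,-1]
}}

```text
t: 14.35
ee_pos: [557.4, 0.4, 229.2]
orientation: [-3.106, -0.113, -0.418]
ft_force: [0.8, 1.1, -0.1]
width: 0.4
grasp_force: 0.0
```

Run:
```python
from k import *
o=ctrl.get_obs();print(o["t"],o["ee_pos"],o["qpos"],o["ft_force"])
Q=R.from_rotvec(o["orientation"]);chain(line(np.array([400,-60,240.]),Q,3))
```

```text
14.35 [557.417   0.386 229.189] [-0.033  0.243  1.961  0.038  0.671  1.438] [ 0.762  1.106 -0.108]
[ 0.     0.     0.    -0.637  0.204 -0.22 ] 
[ 0.     0.     0.    -0.636  0.204 -0.221] 
[ 0.     0.     0.    -0.637  0.203 -0.22 ]
```

Request:
{"op": "arm_command", "data": {
  "rows": [0,0,0,-0.637,0.204,-0.22,-1,0,0,0,-0.637,0.204,-0.22,-1]
}}

```text
t: 14.55
ee_pos: [497.5, -20.1, 227.0]
orientation: [-3.108, -0.113, -0.398]
ft_force: [0.1, 0.5, -0.6]
width: 0.4
grasp_force: 0.0
```

Request:
{"op": "arm_command", "data": {
  "rows": [0,0,0,-0.637,0.204,-0.22,-1,0,0,0,-0.637,0.204,-0.22,-1]
}}

```text
t: 14.75
ee_pos: [445.3, -40.1, 231.0]
orientation: [-3.107, -0.112, -0.399]
ft_force: [0.5, 0.4, -0.2]
width: 0.5
grasp_force: 0.0
```

Request:
{"op": "arm_command", "data": {
  "rows": [0,0,0,-0.637,0.204,-0.22,-1,0,0,0,-0.637,0.204,-0.22,-1,0,0,0,-0.637,0.204,-0.22,-1]
}}

```text
t: 15.05
ee_pos: [397.3, -60.3, 236.6]
orientation: [-3.107, -0.11, -0.408]
ft_force: [0.6, -0.1, 0.4]
width: 0.6
grasp_force: 0.0
```

```bash
python3 look.py 6
python3 - <<'E'
from h import *
f=np.load('pics/t6.npz');im=f['im'].astype(int);d=f['d']
P=ctrl.camera_params("top");T=np.linalg.inv(P["world_to_cam"])
m=(im[...,0]>150)&(im[...,2]<70)&(im[...,1]<140)&(d>0);v,u=np.nonzero(m)
w_=(T[:3,:3]@(np.linalg.inv(P["camera_matrix"])@np.c_[u,v,u*0+1].T*d[v,u])).T+T[:3,3]
k=(abs(w_[:,0]-570)<60)&(abs(w_[:,1]-10)<80)&(w_[:,2]>100);c=w_[k].mean(0);vv=c-np.r_[AX,0]
print(k.sum(),c,np.arctan2(-(vv@E),-(vv@L)),np.hypot(vv[0],vv[1]))
print("lens at .386",arm(200,.386), px("top",arm(200,.386)),px("top",[575.5,48.5,5.5]))
E
```

```text
15.05 [397.332 -60.286 236.591] [-0.234 -0.013  2.242  0.121  0.665  1.18 ] [ 0.602 -0.109  0.424] sw 0.7457870390502602 387.4090073935764
101 [561.353   0.421 132.652] 0.3811686038227935 254.68600795203915
lens at .386 [576.89   52.865 130.   ] [354.457 219.357] [352.953 233.533]
```

View pics/b6.png

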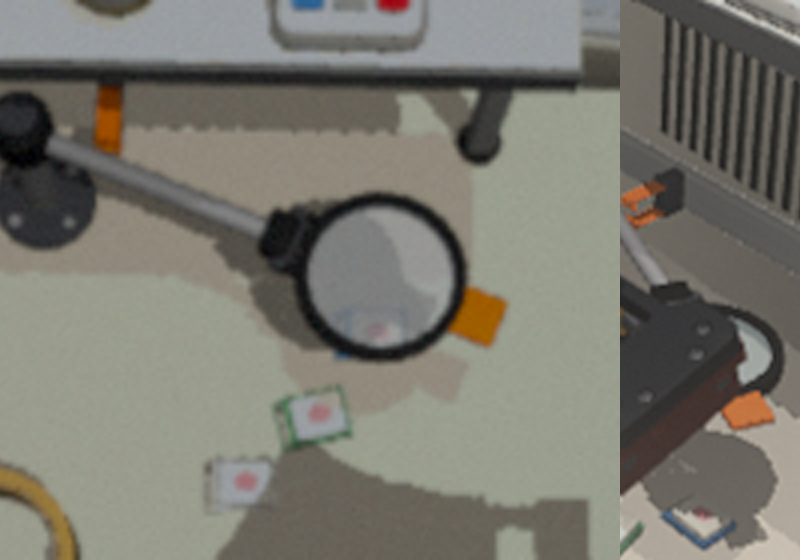

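The lens is level: the tab reads 132.7 mm high and 254.7 mm from the axis. The ring centre at (381,276) projects to within about 5 mm of the blue block, and the blocks have not moved.

```bash
python3 -c "
from workcell import ctrl
print(ctrl.close_job())"
```

```text
the job is handed in; nothing more can be done
None
```

The job is handed in: the bar is out of the clip and the lens is folded to its level stop, within about 5 mm of centred over the blue block. The gripper is clear and the blocks have not moved; robot time was about 15 s of the 42 s allowed, and no verdict was returned.

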